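# Bed a splashback panel's tiles with a pressing roller

### The job

Press every tile of the splashback panel flush with its aluminium trim, using the pressing roller. Lift the roller out of its stand by the handle, set it down on its rolls and let go, then take it again by the wooden block over the rolls and roll it along both lanes of tiles with a firm, steady pressure of about 20 N, never above 50 N, or tiles crack. Finish with the roller standing on its rolls on the worktop, off the panel; press no tile with the fingers and leave the other things where they are.

Things in the scene. Friction and masses are not known exactly. Their poses are not given: they have to be found in the camera images.
- roller: Pressing roller, 0.36 kg: aluminium carriage 80 mm long (x), 71 wide (y), deck top at z = 42 mm, on two rubber rolls, with a wooden block on the deck and a handle to the rear. Origin: under its middle, level with the rolls' underside. x: nose, the way it rolls; y: along the axles; z: up as it stands on its rolls, which it does by itself. Starts pitched nose down by 40 degrees in the stand.
- roll_front: the roller's front roll, black rubber, 32 mm in diameter, 60 mm long (y), turning with a slight drag; origin at the middle of its axle, at x = 24, z = 16 mm in the roller's frame
- roll_rear: the roller's rear roll, the same, its axle at x = -24, z = 16 mm in the roller's frame
- block (a point): point on the axis of the roller's upright wooden pressing block, at which to grip it for rolling: x = 0, y = 0, z = 70 mm in the roller's frame, axes as the roller's. The block is 36 mm (x) by 26 mm (y) and reaches from z = 42 mm (the deck, 71 mm wide) to z = 90 mm
- handle (a point): point on the axis of the roller's straight wooden handle at which to carry it: x = -93, y = 0, z = 114 mm in the roller's frame, axes as the roller's. The handle runs along (-0.643, 0, 0.766), is 20 mm wide (y) by 26 mm, wooden from 55 mm below this point to its end 29 mm beyond (keep the palm off it). Vertical while the roller sits in the stand, it sticks out 80 mm there
- stand: the roller's stand, fixed: open box of pale wood, 116 mm long (x), 92 wide (y), 125 high, walls 6 mm, a ramp inside on which the roller sits nose down. Origin: centre of its underside. x: the way the roller's nose points. The handle rises at x = -22, y = 0 mm. The roller comes out straight upward; 120 mm clears the walls
- underlay: brown cardboard sheet fixed on the worktop, 190 mm (x) by 262 mm (y). Origin: centre of its underside. The splashback panel (164 by 236 mm, two lanes of four tiles along y, aluminium edge trim 10 mm wide) lies centred on it on two odd battens: mid-panel the trim's top is 30 to 36 mm above the worktop, sloping up to 0.055 rad either way along y; neither is given: feel for it
- tile_a1 (a joint): how far tile a1 (69 by 51 mm, its centre at x = -36, y = 81 mm in the frame of the underlay) has been pressed into its adhesive bed: 0 = stands 3 mm proud, 0.003 m = fully bedded, flush with the trim. Goes straight down under some 7 N on the tile, stays where it was pressed, stops firmly at the bottom.
- tile_a2 (a joint): how far tile a2 (69 by 51 mm, its centre at x = -36, y = 27 mm in the frame of the underlay) has been pressed into its adhesive bed: 0 = stands 3 mm proud, 0.003 m = fully bedded, flush with the trim. Goes straight down under some 7 N on the tile, stays where it was pressed, stops firmly at the bottom.
- tile_a3 (a joint): how far tile a3 (69 by 51 mm, its centre at x = -36, y = -27 mm in the frame of the underlay) has been pressed into its adhesive bed: 0 = stands 3 mm proud, 0.003 m = fully bedded, flush with the trim. Goes straight down under some 7 N on the tile, stays where it was pressed, stops firmly at the bottom.
- tile_a4 (a joint): how far tile a4 (69 by 51 mm, its centre at x = -36, y = -81 mm in the frame of the underlay) has been pressed into its adhesive bed: 0 = stands 3 mm proud, 0.003 m = fully bedded, flush with the trim. Goes straight down under some 7 N on the tile, stays where it was pressed, stops firmly at the bottom.
- tile_b1 (a joint): how far tile b1 (69 by 51 mm, its centre at x = 36, y = 81 mm in the frame of the underlay) has been pressed into its adhesive bed: 0 = stands 3 mm proud, 0.003 m = fully bedded, flush with the trim. Goes straight down under some 7 N on the tile, stays where it was pressed, stops firmly at the bottom.
- tile_b2 (a joint): how far tile b2 (69 by 51 mm, its centre at x = 36, y = 27 mm in the frame of the underlay) has been pressed into its adhesive bed: 0 = stands 3 mm proud, 0.003 m = fully bedded, flush with the trim. Goes straight down under some 7 N on the tile, stays where it was pressed, stops firmly at the bottom.
- tile_b3 (a joint): how far tile b3 (69 by 51 mm, its centre at x = 36, y = -27 mm in the frame of the underlay) has been pressed into its adhesive bed: 0 = stands 3 mm proud, 0.003 m = fully bedded, flush with the trim. Goes straight down under some 7 N on the tile, stays where it was pressed, stops firmly at the bottom.
- tile_b4 (a joint): how far tile b4 (69 by 51 mm, its centre at x = 36, y = -81 mm in the frame of the underlay) has been pressed into its adhesive bed: 0 = stands 3 mm proud, 0.003 m = fully bedded, flush with the trim. Goes straight down under some 7 N on the tile, stays where it was pressed, stops firmly at the bottom.
- squeeze_bottle: bystander: white squeeze bottle with blue cap, 50x83x189 mm. Origin: at its underside
- sauce_bottle: bystander: dark sauce bottle with red cap, 59 mm across, 204 mm high. Origin: at its underside
- jam_jar: bystander: jam jar with white lid, 65 mm across, 90 mm high. Origin: at its underside
- tin: bystander: small blue and white food tin, 58 mm across, 72 mm high. Origin: at its underside
- salt: bystander: glass salt shaker, 44 mm across, 90 mm high. Origin: at its underside
- garlic: bystander: garlic bulb, 54 mm across. Origin: at its underside

How it is judged:
By the outcome, as a careful person would: the job done as asked, in the order asked, and still so for the second after the job is handed in, with the robot touching nothing.
It also fails if it takes over 72 s, if anything falls off the work surface, if the arm or the gripper's body presses on something with over 40 N, if the wrist force passes 120 N, or if a joint passes its speed limit or range.

### The arm

A 7-joint arm with a two-finger parallel gripper is mounted at the origin on a cart in front of the work surface, level with it; the furniture and walls round the work are solid. World frame = base frame: x ahead of the robot, y to its left, z up, the work surface at z = 0. Lengths are in m, angles in rad, forces in N, time in s.
With the tool pointing down it reaches from about 0.425 to 1.025 m from the base axis. Payload 3.6 kg.
Tool frame: the origin (TCP) lies between the finger pads; the fingertips stand 17 mm ahead of it and the grasp point (between the pads) lies 2 mm behind it; z points along the fingers, y is the line along which they close (so a half turn about z gives the same grasp; the last joint's range is limited). The gripper opens to 85 mm and grips with 20 to 120 N. Pads are 22 mm wide; open, the fingers measure 114 mm over their backs; the gripper's body (76 mm by 85 mm) begins 54 mm behind the grasp point. The pads swing forward as they close: fully open they stand 13 mm farther back than shut.
Start: joints at [1.161, 0.591, 0.048, 1.609, -0.033, 0.943, -0.034], TCP at [0.225, -0.689, 0.248] pointing down, gripper open.
Joint ranges: [-2.69, 2.69], [-0.47, 2.24], [-1.27, 1.36], [0.19, 2.51], [-1.53, 4.68], [0.08, 2.07], [-3.09, 3.09]. Speed limits (rad/s): [2.57, 2.57, 3.14, 3.14, 3.14, 3.14, 3.14].

### API

Orientations are given as a unit quaternion [w, x, y, z].
In Python, from cell import read_state, vision, job_done, find_in, regions_of gives the robot as it stands.
- The arm moves only by the shell command python3 -m inch 'ROWS' [FORCE]. ROWS is JSON, one flat list of numbers, 5 for each row, row after row: the opening, from 0 (shut) to 1 (fully open), then the shift along the tool's x, y, z in cm, then the turn about the tool's z in degrees. A call has 1 to 12 rows; each row shifts and turns the commanded pose from where the row before left it, along the tool's axes as they then stand; what a row does not reach is not made up. A row lasts 1/10 s, in which the tool goes at most 50 mm and 8.59 degrees, less where a joint would pass 70% of its speed; a pose out of reach is approached as far as the arm can. A call is refused whole if a number of a shift passes 5 or a number of a turn 8.59, either way. A call with a gripper value outside its range is refused whole. The fingers move at their own pace and stop on an object; FORCE is the grip in N (left out, the last holds). Time passes only in rows, so rows that do not move let the fingers close. It gives the time, the measured TCP pose, the force, the opening and the grip force at its end, in the units of the state.
- read_state(): the state, without advancing time (a new reading comes with each control period).
- vision.capture(name): name is "side" or "top"; returns (picture, depth): 480x640x3 uint8, blue, green, red; 480x640 float32, m along the optical axis (not along the pixel's ray), 0 where there is no reading.
- vision.get_calibration(name): a dict with "fovy" (degrees; the focal length in pixels is half the picture's height over the tangent of half this angle, whatever the lens; pixels are square), "cx", "cy" (the principal point, pixels), "rvec" (rotation vector, rad) and "tvec" (3), from world to camera coordinates, as OpenCV has them. Camera axes: x right, y down, z forward; pixel columns grow to the right and rows downward; lengths in m; the calibration is good to about 2 mm. A picture is of the moment at which its call begins. get_calibration takes no time and is no camera call.
- job_done(): hands the job in; it is judged then, once.
Trained networks look in the newest picture that a camera, given by its name, has taken for a name from the list of things; names that differ only in an ending like _2 or _b are one class to them, and where a whole thing is asked for, a point or a joint stands for the part that bears it (a point fixed in the world has none). Each returns a list of dicts, best first, with "conf" (0 to 1); they miss things now and then, are a little off and sometimes report something else, mostly with a low value. They report only what shows in the picture. A call takes as long as a camera call.
- find_in(camera, target): "at" ([column, row] in pixels, amid what is visible of it).
- regions_of(camera, target): "mask" (480x640 bool, what is visible of it) and "at" ([column, row] in pixels, amid what is visible of it).
The state is a dict: "t": time; "joint_positions": joint angles; "dq": joint speeds; "effort": joint torques, N m; "eef_pos": TCP position; "tcp_rot": TCP orientation; "contact_force": force on the tool from outside, world axes, zero at the start; "torque": the same for the moment, N m; "gripper_width": finger opening in m; "grasp_force": force on a finger pad.
Only numpy, scipy, OpenCV 4.12 (cv2) and the standard library are available. Lean on these libraries where they do the work, as an engineer would, in place of code of your own. Each camera call takes 0.05 s, during which the arm holds its last target. There are 200 camera calls.

## Working session

There is one attempt and no reset: what is moved stays moved. The work goes in short steps, Python scripts to look and compute and a shell command to move; the robot and the scene stay as the last step left them, time stands still between calls to the robot, and variables do not carry over. Pictures are saved under pics/ and viewed, at most 10 in all, crops included, and the job is handed in when it is done.

```bash
mkdir -p pics; ls
cat > h.py <<'E'
import numpy as np,cv2
from cell import read_state,vision,find_in,regions_of
from scipy.spatial.transform import Rotation as R
def cal(n):
    c=vision.get_calibration(n); f=240/np.tan(np.radians(c["fovy"])/2)
    return f,c["cx"],c["cy"],R.from_rotvec(np.ravel(c["rvec"])).as_matrix(),np.ravel(c["tvec"])
def cloud(n,d):
    f,cx,cy,Rm,t=cal(n); v,u=np.mgrid[0:480,0:640]
    p=np.stack([(u-cx)/f*d,(v-cy)/f*d,d],-1)
    return (p-t)@Rm
def st():
    s=read_state(); q=s["tcp_rot"]; r=R.from_quat([q[1],q[2],q[3],q[0]])
    return s,r.as_matrix()
E
python3 - <<'E'
from h import *
for n in("side","top"):
    p,d=vision.capture(n); cv2.imwrite(f"pics/{n}0.png",p); np.save(n+"0.npy",d)
    P=cloud(n,d); print(n,cal(n)[4], -cal(n)[3].T@cal(n)[4])
    for k in("roller","stand","underlay","tile_a1","squeeze_bottle","sauce_bottle","jam_jar","tin","salt","garlic"):
        for r in regions_of(n,k)[:2]:
            m=r["mask"]&(d>0); print(k,round(r["conf"],2),np.round(r["at"]),np.round(np.median(P[m],0),3),np.round(P[m].min(0),3),np.round(P[m].max(0),3))
s,M=st(); print(s["t"],s["eef_pos"],M.round(2))
E
```

```text
pics
side [-0.58060294  0.11942872  1.30587014] [ 0.49654168 -0.77962839  1.09648791]
roller 0.69 [274. 178.] [0.507 0.255 0.107] [0.473 0.21  0.065] [0.542 0.3   0.211]
stand 0.59 [278. 194.] [0.513 0.19  0.087] [ 0.452  0.175 -0.009] [0.563 0.454 0.156]
underlay 0.65 [289. 317.] [ 0.505 -0.162  0.034] [ 0.4   -0.27  -0.003] [0.61  0.005 0.046]
tile_a1 0.96 [275. 279.] [ 0.475 -0.051  0.032] [ 0.44  -0.078  0.027] [ 0.51  -0.022  0.037]
tile_a1 0.74 [274. 312.] [ 0.466 -0.158  0.037] [ 0.431 -0.185  0.026] [ 0.502 -0.128  0.043]
squeeze_bottle 0.63 [309. 159.] [0.615 0.315 0.122] [ 0.591  0.298 -0.01 ] [0.659 0.477 0.195]
sauce_bottle 0.81 [322. 216.] [0.627 0.09  0.113] [0.608 0.075 0.007] [0.659 0.146 0.21 ]
tin 0.84 [308. 430.] [ 0.504 -0.466  0.069] [ 0.476 -0.488 -0.002] [ 0.535 -0.406  0.079]
salt 0.59 [262. 436.] [ 0.419 -0.468  0.078] [ 0.4   -0.481  0.001] [ 0.438 -0.415  0.093]
garlic 0.71 [273. 181.] [0.507 0.255 0.106] [ 0.473  0.189 -0.003] [0.542 0.452 0.211]
garlic 0.67 [338. 434.] [ 0.579 -0.467  0.036] [ 0.554 -0.487 -0.001] [ 0.611 -0.432  0.058]
top [-0.05174112  
[... 839 characters left out ...]
 ] [ 0.471  0.196 -0.   ] [0.548 0.299 0.215]
jam_jar 0.24 [332. 269.] [ 0.546 -0.055  0.031] [ 0.512 -0.082  0.018] [ 0.581 -0.027  0.041]
tin 0.86 [487. 286.] [ 0.501 -0.452  0.067] [ 0.475 -0.488  0.001] [ 0.531 -0.428  0.081]
tin 0.63 [486. 322.] [ 0.415 -0.448  0.078] [ 0.397 -0.474  0.   ] [ 0.435 -0.437  0.094]
salt 0.53 [488. 320.] [ 0.414 -0.448  0.078] [ 0.397 -0.472  0.005] [ 0.433 -0.437  0.094]
salt 0.42 [373. 271.] [ 0.539 -0.161  0.035] [ 0.507 -0.187  0.025] [ 0.574 -0.139  0.044]
garlic 0.65 [484. 257.] [ 0.578 -0.457  0.036] [ 0.554 -0.484  0.015] [ 0.604 -0.436  0.055]
1.1 [ 0.22514905 -0.68915804  0.24832996] [[ 0.95  0.31 -0.  ]
 [ 0.31 -0.95 -0.  ]
 [-0.    0.   -1.  ]]
```

Run:
```python
from h import *
a=cv2.imread("pics/side0.png")[100:480,130:480];b=cv2.imread("pics/top0.png")[180:360,130:530]
a=cv2.resize(a,None,fx=1.15,fy=1.15); b=cv2.resize(b,(395,178)) 
a=cv2.resize(cv2.imread("pics/side0.png")[100:480,180:400],(347,600)); b=cv2.resize(cv2.imread("pics/top0.png")[190:360,150:330],(453,428))
o=np.zeros((600,800,3),np.uint8); o[:,:347]=a; o[:428,347:]=b; cv2.imwrite("pics/m0.png",o)
# geometry
for n in("top","side"):
    d=np.load(n+"0.npy"); P=cloud(n,d).reshape(-1,3); ok=(d.ravel()>0)
    S=P[ok&(abs(P[:,0]-.51)<.08)&(abs(P[:,1]-.245)<.085)]
    h=S[S[:,2]>.15]; print(n,"handle",len(h),np.median(h,0).round(4),h.min(0).round(3),h.max(0).round(3), )
    top=h[h[:,2]>.195]; print(" top",len(top),top.mean(0).round(4),cv2.minAreaRect(top[:,:2].astype(np.float32)*1000))
    w=S[(S[:,2]>.117)&(S[:,2]<.133)]; print(" rim",len(w),w.mean(0),cv2.minAreaRect(w[:,:2].astype(np.float32)*1000))
    U=P[ok&(abs(P[:,0]-.505)<.12)&(abs(P[:,1]+.133)<.15)]; t=U[(U[:,2]>.018)&(U[:,2]<.06)]
    print(" panel",cv2.minAreaRect(t[:,:2].astype(np.float32)*1000))
    c=t.mean(0);A=np.c_[t[:,:2]-c[:2],np.ones(len(t))]; print(" plane",c,np.linalg.lstsq(A,t[:,2],rcond=None)[0])
```

```text
top handle 138 [0.5054 0.2587 0.2036] [0.496 0.25  0.151] [0.517 0.275 0.215]
 top 94 [0.5063 0.2622 0.2051] ((506.9875793457031, 262.6983642578125), (19.423358917236328, 24.229305267333984), 1.6457878351211548)
 rim 441 [0.5092587  0.24284419 0.12482996] ((509.9345397949219, 242.42706298828125), (92.71871185302734, 117.53968048095703), 7.741990089416504)
 panel ((505.2911376953125, -133.30142211914062), (236.48114013671875, 164.65098571777344), 85.6983871459961)
 plane [ 0.50403228 -0.13331657  0.03292455] [-0.00356951 -0.03744193  0.03292455]
side handle 155 [0.5068 0.2539 0.187 ] [0.496 0.245 0.15 ] [0.518 0.274 0.211]
 top 60 [0.5064 0.2588 0.2048] ((505.6585388183594, 259.4895324707031), (28.795703887939453, 20.09012794494629), 86.7447280883789)
 rim 345 [0.51097448 0.23497162 0.1247399 ] ((510.08935546875, 240.55197143554688), (91.87490844726562, 122.2321548461914), 7.957935333251953)
 panel ((505.5276794433594, -132.600830078125), (241.0248260498047, 164.20469665527344), 85.56803894042969)
 plane [ 0.50450934 -0.14622441  0.0346613 ] [-0.00366737 -0.02565477  0.0346613 ]
```

View pics/m0.png

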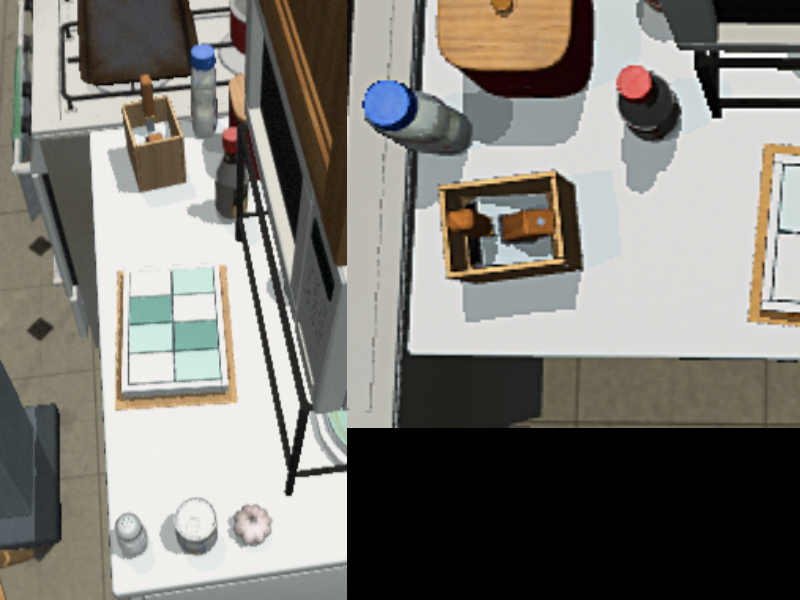

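The nose points to world −y (the handle is at the top-view left), and the panel is yawed by about −4.3°. I'll go over to the stand now.

```bash
cat >> h.py <<'E'
def go(x,y,z,yaw):
    s,M=st(); d=M.T@(np.array([x,y,z])-s["eef_pos"])*100
    cy=np.degrees(np.arctan2(M[1,0],M[0,0])); t=-((yaw-cy+180)%360-180)
    print("t",round(s["t"],2),"pos",np.round(s["eef_pos"],4),"yaw",round(cy,2),"F",np.round(s["contact_force"],1),"w",round(s["gripper_width"],4),"| shift",d.round(2),"turn",round(t,2),"| j",np.round(s["joint_positions"],2))
E
python3 -m inch '[1,3.6,-2.9,-0.4,0, 1,3.6,-2.9,-0.4,0, 1,3.6,-2.9,-0.4,0, 1,3.6,-2.9,-0.4,0, 1,3.6,-2.9,-0.4,0, 1,3.6,-2.9,-0.4,0, 1,3.6,-2.9,-0.4,0, 1,3.6,-2.9,-0.4,0, 1,3.6,-2.9,-0.4,0, 1,3.6,-2.9,-0.4,0]' 60
python3 -m inch '[1,0,0,0,-8, 1,0,0,0,-8, 1,0,0,0,-8, 1,0,0,0,-8, 1,0,0,0,-8, 1,0,0,0,-8, 1,0,0,0,-8, 1,0,0,0,-8, 1,0,0,0,-8, 1,0,0,0,-8]'
python3 -c "
from h import *
go(.507,.262,.29,97.8)"
```

```text
t: 2.1
eef_pos: [0.4781, -0.3001, 0.2888]
tcp_rot: [0.0, 0.988, 0.157, 0.0]
contact_force: [-0.0, 0.1, 0.4]
gripper_width: 0.085
grasp_force: 0.0
t: 3.1
eef_pos: [0.4772, -0.3018, 0.2885]
tcp_rot: [0.0, 0.653, 0.757, -0.0]
contact_force: [-0.1, -0.3, 0.4]
gripper_width: 0.0851
grasp_force: 0.0
t 3.1 pos [ 0.4772 -0.3018  0.2885] yaw 98.41 F [-0.1 -0.3  0.4] w 0.0851 | shift [55.34 11.19 -0.17] turn 0.61 | j [ 0.74  0.36 -0.34  1.92  0.15  0.88  0.47]
```

```bash
python3 -m inch '[1,4.61,0.93,0,0.6, 1,4.61,0.93,0,0, 1,4.61,0.93,0,0, 1,4.61,0.93,0,0, 1,4.61,0.93,0,0, 1,4.61,0.93,0,0, 1,4.61,0.93,0,0, 1,4.61,0.93,0,0, 1,4.61,0.93,0,0, 1,4.61,0.93,0,0, 1,4.61,0.93,0,0, 1,4.61,0.93,0,0]'
python3 -m inch '[1,0,0,0,0]'
python3 -c "
from h import *
go(.507,.262,.174,97.8)
d=np.load('top0.npy');P=cloud('top',d)
m=(abs(P[...,0]-.51)<.1)&(abs(P[...,1]-.245)<.1)&(d>0)&(P[...,2]>.118)&(P[...,2]<.131)
q=P[m]; print(q[:,0].min(),q[:,0].max(),q[:,1].min(),q[:,1].max())
"
```

```text
t: 4.3
eef_pos: [0.5154, 0.2631, 0.2885]
tcp_rot: [0.0, 0.66, 0.752, 0.0]
contact_force: [0.4, -1.1, 0.1]
gripper_width: 0.0854
grasp_force: 0.0
t: 4.4
eef_pos: [0.5142, 0.2707, 0.2894]
tcp_rot: [-0.002, 0.655, 0.755, 0.003]
contact_force: [-0.4, -0.3, 0.1]
gripper_width: 0.0854
grasp_force: 0.0
t 4.4 pos [0.5142 0.2707 0.2894] yaw 98.11 F [-0.4 -0.3  0.1] w 0.0854 | shift [-0.84 -0.87 11.53] turn 0.31 | j [-0.18  0.4  -0.51  1.89  0.24  0.91 -0.66]
0.4571312953578737 0.6097003781191183 0.17863126412917962 0.3414903814430793
```

```bash
python3 -m inch '[1,-0.8,-0.8,2,0.3, 1,0,0,2,0, 1,0,0,0,0]'
python3 -c "
from h import *
go(.507,.262,.174,97.8)"
```

```text
t: 4.7
eef_pos: [0.5068, 0.2504, 0.246]
tcp_rot: [-0.001, 0.662, 0.75, -0.003]
contact_force: [-0.3, -0.1, -0.5]
gripper_width: 0.0855
grasp_force: 0.0
t 4.7 pos [0.5068 0.2504 0.246 ] yaw 97.17 F [-0.3 -0.1 -0.5] w 0.0855 | shift [1.16 0.2  7.19] turn -0.63 | j [-0.18  0.43 -0.49  1.96  0.27  0.82 -0.69]
```

```bash
python3 -m inch '[1,0,0,0,0, 1,0,0,0,0]'
python3 -c "
from h import *
go(.507,.262,.174,97.8)"
```

```text
t: 4.9
eef_pos: [0.5092, 0.2528, 0.2494]
tcp_rot: [0.0, 0.661, 0.75, 0.001]
contact_force: [0.6, -0.1, 0.0]
gripper_width: 0.0855
grasp_force: 0.0
t 4.9 pos [0.5092 0.2528 0.2494] yaw 97.17 F [ 0.6 -0.1  0. ] w 0.0855 | shift [ 0.94 -0.12  7.54] turn -0.63 | j [-0.17  0.43 -0.49  1.95  0.27  0.82 -0.69]
```

```bash
python3 -m inch '[1,0.9,-0.1,1.5,-0.6, 1,0,0,1.5,0, 1,0,0,1.5,0, 1,0,0,1.5,0, 1,0,0,1,0, 1,0,0,0.5,0, 1,0,0,0,0, 1,0,0,0,0]'
python3 -c "
from h import *
go(.507,.262,.174,97.8)
p,d=vision.capture('top'); cv2.imwrite('pics/g1.png',cv2.resize(p[220:340,150:300],(750,600)))"
```

```text
t: 5.7
eef_pos: [0.5065, 0.2614, 0.1735]
tcp_rot: [0.0, 0.657, 0.754, 0.0]
contact_force: [1.0, -0.3, 0.6]
gripper_width: 0.0854
grasp_force: 0.0
t 5.7 pos [0.5065 0.2614 0.1735] yaw 97.8 F [ 1.  -0.3  0.6] w 0.0854 | shift [ 0.05  0.05 -0.05] turn -0.0 | j [-0.23  0.53 -0.44  2.01  0.35  0.68 -0.76]
```

View pics/g1.png

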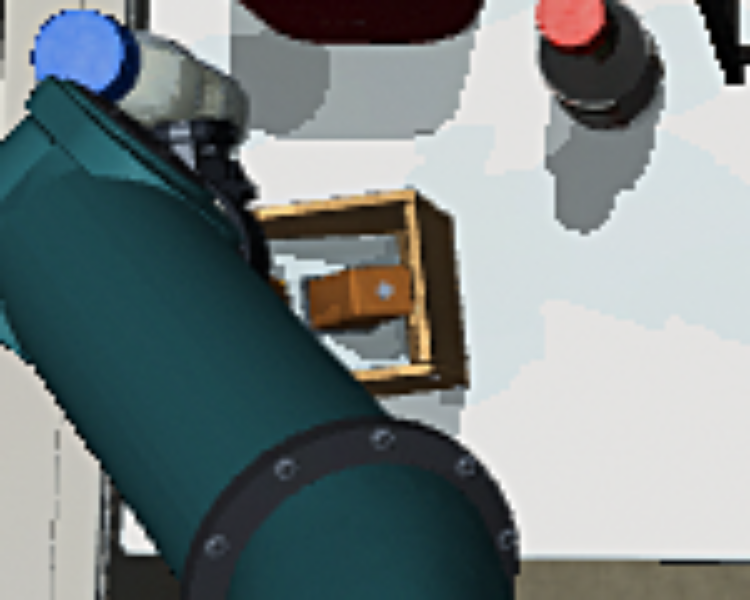

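The arm hides the handle, but the stand (about 260–465, 190–390) and the block are undisturbed. Next I close on the handle.

```bash
python3 -m inch '[0.1,0,0,0,0, 0.1,0,0,0,0, 0.1,0,0,0,0, 0.1,0,0,0,0, 0.1,0,0,0,0, 0.1,0,0,0,0]' 60
python3 -m inch '[0.1,0,0,-1,0, 0.1,0,0,-1.5,0, 0.1,0,0,-1.5,0, 0.1,0,0,-1.5,0, 0.1,0,0,0,0]'
python3 -c "
from h import *
go(.507,.262,.312,97.8)"
```

```text
t: 6.35
eef_pos: [0.5063, 0.2612, 0.1735]
tcp_rot: [0.0, 0.657, 0.754, 0.0]
contact_force: [-0.3, -0.4, 1.6]
gripper_width: 0.0193
grasp_force: 58.8
t: 6.85
eef_pos: [0.5078, 0.2624, 0.2313]
tcp_rot: [0.001, 0.657, 0.753, 0.003]
contact_force: [1.2, 0.6, -3.1]
gripper_width: 0.0192
grasp_force: 59.3
t 6.85 pos [0.5078 0.2624 0.2313] yaw 97.78 F [ 1.2  0.6 -3.1] w 0.0192 | shift [-0.01 -0.04 -8.07] turn -0.02 | j [-0.2   0.46 -0.48  1.96  0.29  0.79 -0.71]
```

```bash
python3 -m inch '[0.1,0,0,-1.5,0, 0.1,0,0,-2,0, 0.1,0,0,-2,0, 0.1,0,0,-2,0, 0.1,0,0,-1,0, 0.1,0,0,0,0]'
python3 -c "
from h import *
go(.490,-.342,.312,85.7)"
```

```text
t: 7.45
eef_pos: [0.5069, 0.2618, 0.3149]
tcp_rot: [0.001, 0.657, 0.754, 0.001]
contact_force: [-0.0, -0.1, -3.3]
gripper_width: 0.0194
grasp_force: 59.3
t 7.45 pos [0.5069 0.2618 0.3149] yaw 97.79 F [-0.  -0.1 -3.3] w 0.0194 | shift [-59.59  -9.86   0.2 ] turn 12.09 | j [-0.16  0.36 -0.52  1.88  0.22  0.95 -0.64]
```

```bash
python3 -m inch '[0.1,-1,-0.15,0,0, 0.1,-2.5,-0.4,0,0, 0.1,-4,-0.66,0,0, 0.1,-4,-0.66,0,0, 0.1,-4,-0.66,0,0, 0.1,-4,-0.66,0,0, 0.1,-4,-0.66,0,0, 0.1,-4,-0.66,0,0, 0.1,-4,-0.66,0,0, 0.1,-4,-0.66,0,0]'
python3 -m inch '[0.1,-4,-0.66,0,0, 0.1,-4,-0.66,0,0, 0.1,-4,-0.66,0,0, 0.1,-4,-0.66,0,0, 0.1,-4,-0.66,0,0, 0.1,-2.5,-0.4,0,3, 0.1,-1,-0.2,0,3, 0.1,-0.5,0,0,3, 0.1,0,0,0,3, 0.1,0,0,0,0, 0.1,0,0,0,0]'
python3 -c "
from h import *
go(.490,-.342,.22,85.7)"
```

```text
t: 8.45
eef_pos: [0.4947, -0.1008, 0.3119]
tcp_rot: [-0.001, 0.658, 0.753, -0.001]
contact_force: [0.6, -0.2, -3.7]
gripper_width: 0.0194
grasp_force: 59.3
t: 9.55
eef_pos: [0.4891, -0.3406, 0.3125]
tcp_rot: [-0.001, 0.732, 0.681, -0.0]
contact_force: [0.2, 0.4, -2.1]
gripper_width: 0.0194
grasp_force: 59.3
t 9.55 pos [ 0.4891 -0.3406  0.3125] yaw 85.85 F [ 0.2  0.4 -2.1] w 0.0194 | shift [-0.14  0.11  9.25] turn 0.15 | j [ 0.73  0.37 -0.26  1.83  0.11  0.95  0.35]
```

```bash
python3 -m inch '[0.1,-0.1,0.1,2,0, 0.1,0,0,3,0, 0.1,0,0,3,0, 0.1,0,0,2,0, 0.1,0,0,1,0, 0.1,0,0,0,0]'
python3 - <<'E'
from h import *
go(.490,-.342,.165,85.7)
p,d=vision.capture('side'); P=cloud('side',d)
m=(d>0)&(P[...,2]>.012)&(P[...,2]<.11)&(P[...,1]<-.29)&(P[...,1]>-.41)&(abs(P[...,0]-.49)<.05)
print(P[m].min(0),P[m].max(0))
cv2.imwrite('pics/c1.png',cv2.resize(p[250:480,200:400],(696,600))[:, :])
E
```

```text
t: 10.15
eef_pos: [0.4896, -0.3417, 0.2019]
tcp_rot: [-0.002, 0.732, 0.681, -0.0]
contact_force: [0.5, 0.0, -3.3]
gripper_width: 0.0191
grasp_force: 59.3
t 10.15 pos [ 0.4896 -0.3417  0.2019] yaw 85.83 F [ 0.5  0.  -3.3] w 0.0191 | shift [-0.03  0.05  3.69] turn 0.13 | j [ 0.7   0.5  -0.23  1.93  0.16  0.73  0.3 ]
[ 0.45152853 -0.39555478  0.05687218] [ 0.52839358 -0.31229106  0.1099631 ]
```

View pics/c1.png

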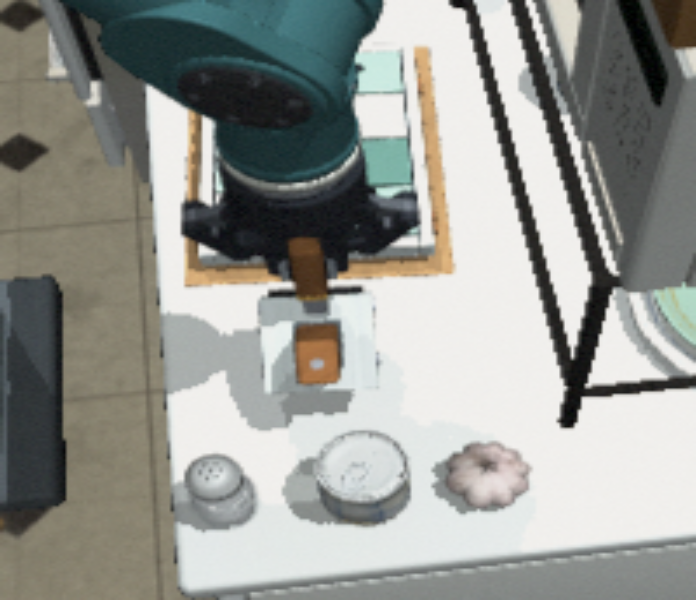

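The roller hangs freely with the deck at about (320, 345), between the panel and the tin at (362, 480). I'll lower it until the front roll touches.

```bash
python3 -m inch '[0.1,0,0,1.2,0, 0.1,0,0,1.2,0, 0.1,0,0,0.6,0, 0.1,0,0,0.4,0, 0.1,0,0,0,0]'
python3 -m inch '[0.1,0,0,0.3,0, 0.1,0,0,0,0, 0.1,0,0,0,0]' 20
python3 -c "
from h import *
go(.497,-.252,.114,85.7)"
```

```text
t: 10.7
eef_pos: [0.4901, -0.3423, 0.1686]
tcp_rot: [-0.001, 0.733, 0.681, -0.0]
contact_force: [0.3, 0.2, -2.6]
gripper_width: 0.0193
grasp_force: 59.2
t: 11.0
eef_pos: [0.4906, -0.3426, 0.1665]
tcp_rot: [0.0, 0.733, 0.681, 0.0]
contact_force: [-0.2, -0.3, -2.9]
gripper_width: 0.0195
grasp_force: 59.2
t 11.0 pos [ 0.4906 -0.3426  0.1665] yaw 85.79 F [-0.2 -0.3 -2.9] w 0.0195 | shift [ 9.09 -0.02  5.25] turn 0.09 | j [ 0.69  0.54 -0.22  1.96  0.18  0.66  0.28]
```

```bash
python3 -m inch '[0.15,0,0,0.3,0, 0.15,0.86,0,0.25,0, 0.15,0.86,0,0.25,0, 0.15,0.86,0,0.25,0, 0.15,0,0,0,0]' 20
python3 -c "
from h import *
go(.497,-.252,.114,85.7)"
```

```text
t: 11.5
eef_pos: [0.4934, -0.3168, 0.1586]
tcp_rot: [0.001, 0.732, 0.681, -0.0]
contact_force: [-2.5, 0.1, 13.3]
gripper_width: 0.0193
grasp_force: 60.9
t 11.5 pos [ 0.4934 -0.3168  0.1586] yaw 85.86 F [-2.5  0.1 13.3] w 0.0193 | shift [ 6.5  -0.12  4.45] turn 0.16 | j [ 0.65  0.54 -0.21  1.99  0.19  0.63  0.24]
```

```bash
python3 -m inch '[0.22,0,0,-0.2,0, 0.22,0,0,0,0]' 20
python3 -c "
from h import *
go(.497,-.252,.114,85.7)"
python3 -m inch '[0.226,0,0,0,0, 0.226,0,0,0,0]' 20
python3 -c "
from h import *
go(.497,-.252,.114,85.7)"
```

```text
t: 11.7
eef_pos: [0.4931, -0.3167, 0.1589]
tcp_rot: [0.001, 0.732, 0.681, 0.0]
contact_force: [-1.1, 1.0, 6.3]
gripper_width: 0.0191
grasp_force: 59.9
t 11.7 pos [ 0.4931 -0.3167  0.1589] yaw 85.81 F [-1.1  1.   6.3] w 0.0191 | shift [ 6.49 -0.09  4.48] turn 0.11 | j [ 0.65  0.54 -0.21  1.99  0.19  0.63  0.24]
t: 11.9
eef_pos: [0.4931, -0.3171, 0.1588]
tcp_rot: [0.001, 0.733, 0.681, 0.0]
contact_force: [-0.4, -0.4, 5.8]
gripper_width: 0.0196
grasp_force: 46.8
t 11.9 pos [ 0.4931 -0.3171  0.1588] yaw 85.8 F [-0.4 -0.4  5.8] w 0.0196 | shift [ 6.52 -0.09  4.48] turn 0.1 | j [ 0.65  0.54 -0.21  1.99  0.19  0.63  0.24]
```

```bash
python3 -m inch '[0.231,0,0,0,0, 0.231,0.5,0,0.3,0, 0.231,0.5,0,0.3,0, 0.231,0,0,0,0]' 20
python3 -c "
from h import *
go(.497,-.252,.112,85.7)
p,d=vision.capture('side'); cv2.imwrite('pics/c2.png',cv2.resize(p[290:470,220:360],(467,600)))"
```

```text
t: 12.3
eef_pos: [0.4936, -0.306, 0.1519]
tcp_rot: [0.0, 0.732, 0.681, 0.0]
contact_force: [-0.5, 1.1, 3.5]
gripper_width: 0.0197
grasp_force: 18.0
t 12.3 pos [ 0.4936 -0.306   0.1519] yaw 85.87 F [-0.5  1.1  3.5] w 0.0197 | shift [ 5.4  -0.05  4.  ] turn 0.17 | j [ 0.63  0.55 -0.21  2.    0.19  0.61  0.22]
```

View pics/c2.png

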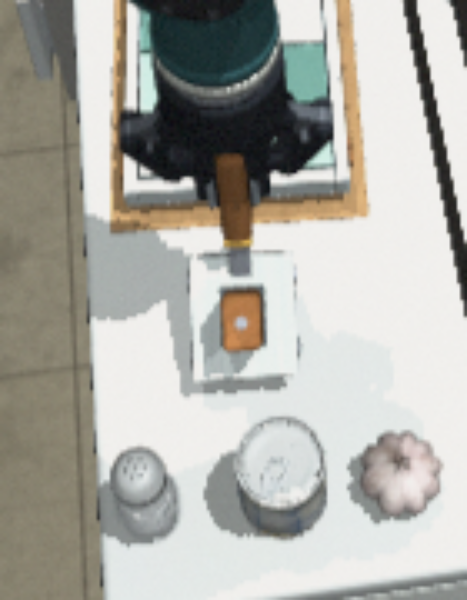

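The roller is pivoting in the pads as planned: the deck at (242, 315) is clear of the tin at (280, 470). I'll carry on with the arc.

```bash
python3 -m inch '[0.231,1,0,0.5,0, 0.231,0.9,0,0.6,0, 0.231,0.9,0,0.65,0, 0.231,0.9,0,0.7,0, 0.231,0.85,0,0.75,0, 0.231,0.4,0,0.4,0, 0.231,0,0,0,0]' 20
python3 - <<'E'
from h import *
go(.497,-.252,.112,85.7)
p,d=vision.capture('side'); P=cloud('side',d); r=regions_of('side','roller')
m=(d>0)&(abs(P[...,0]-.49)<.045)&(P[...,1]<-.28)&(P[...,1]>-.42)&(P[...,2]>.03)&(P[...,2]<.055)
q=P[m]; c=q.mean(0); print(len(q),c,np.linalg.lstsq(np.c_[q[:,:2]-c[:2],np.ones(len(q))],q[:,2],rcond=None)[0],q.min(0),q.max(0))
E
```

```text
t: 13.05
eef_pos: [0.4968, -0.2561, 0.1148]
tcp_rot: [-0.001, 0.732, 0.681, 0.0]
contact_force: [-0.0, 0.5, -2.6]
gripper_width: 0.0195
grasp_force: 16.7
t 13.05 pos [ 0.4968 -0.2561  0.1148] yaw 85.91 F [-0.   0.5 -2.6] w 0.0195 | shift [ 0.41 -0.01  0.28] turn 0.21 | j [ 0.53  0.58 -0.19  2.07  0.21  0.51  0.12]
837 [ 0.49193902 -0.34831979  0.04467484] [0.00618946 0.04505622 0.04467484] [ 0.45507055 -0.3852131   0.03597182] [ 0.52986658 -0.30058586  0.05485428]
```

```bash
python3 -m inch '[0.231,0.1,0,0.2,0, 0.231,0.1,0,0.15,0, 0.231,0,0,0,0, 0.35,0,0,0,0, 1,0,0,0,0, 1,0,0,0,0, 1,0,0,0,0, 1,0,0,0,0]' 20
python3 - <<'E'
from h import *
go(.497,-.252,.112,85.7)
p,d=vision.capture('side'); P=cloud('side',d)
m=(d>0)&(abs(P[...,0]-.49)<.045)&(P[...,1]<-.28)&(P[...,1]>-.42)&(P[...,2]>.03)&(P[...,2]<.055)
q=P[m]; c=q.mean(0); print(len(q),c,np.linalg.lstsq(np.c_[q[:,:2]-c[:2],np.ones(len(q))],q[:,2],rcond=None)[0],q.min(0),q.max(0),cv2.minAreaRect(q[:,:2].astype(np.float32)*1000))
m=(d>0)&(abs(P[...,0]-.49)<.045)&(P[...,1]<-.31)&(P[...,1]>-.39)&(P[...,2]>.075)&(P[...,2]<.1)
print(P[m].mean(0),cv2.minAreaRect(P[m][:,:2].astype(np.float32)*1000))
E
```

```text
t: 13.95
eef_pos: [0.4969, -0.2555, 0.1123]
tcp_rot: [-0.0, 0.733, 0.681, 0.0]
contact_force: [-0.3, 0.2, 0.2]
gripper_width: 0.0848
grasp_force: 0.0
t 13.95 pos [ 0.4969 -0.2555  0.1123] yaw 85.8 F [-0.3  0.2  0.2] w 0.0848 | shift [ 0.35 -0.01  0.03] turn 0.1 | j [ 0.53  0.59 -0.18  2.07  0.21  0.5   0.11]
823 [ 0.49088423 -0.35006637  0.0436404 ] [-0.00172526  0.00139884  0.0436404 ] [ 0.45329532 -0.38623195  0.03502351] [ 0.52846722 -0.30146774  0.05472948] ((491.70654296875, -343.45635986328125), (82.87122344970703, 70.12535858154297), 85.05418395996094)
[ 0.49146129 -0.34701067  0.08948761] ((491.46112060546875, -344.524658203125), (38.258846282958984, 25.79899787902832), 87.73960876464844)
```

```bash
python3 -m inch '[1,0,0,-2,0, 1,0,0,-3,0, 1,0,0,-3,0, 1,0,0,-1,0, 1,-2,0,0,0, 1,-3,0,0,0, 1,-3,0,0,0, 1,-1.2,0,0,0, 1,0,0,0,0, 1,0,0,0,0]' 60
python3 -c "
from h import *
go(.491,-.346,.068,85.6)
p,d=vision.capture('top'); P=cloud('top',d)
m=(d>0)&(abs(P[...,0]-.49)<.045)&(P[...,1]<-.31)&(P[...,1]>-.39)&(P[...,2]>.03)&(P[...,2]<.055)
print(m.sum(),P[m].mean(0))"
```

```text
t: 15.0
eef_pos: [0.4901, -0.3456, 0.2017]
tcp_rot: [-0.001, 0.732, 0.681, 0.0]
contact_force: [0.1, -0.3, 0.1]
gripper_width: 0.0855
grasp_force: 0.0
t 15.0 pos [ 0.4901 -0.3456  0.2017] yaw 85.85 F [ 0.1 -0.3  0.1] w 0.0855 | shift [-0.06  0.11 13.37] turn 0.25 | j [ 0.7   0.5  -0.22  1.93  0.16  0.73  0.31]
476 [ 0.48843538 -0.33780552  0.0425057 ]
```

```bash
python3 -m inch '[1,0,0.1,2,0.2, 1,0,0,2.5,0, 1,0,0,2.5,0, 1,0,0,2.5,0, 1,0,0,2,0, 1,0,0,1.2,0, 1,0,0,0.6,0, 1,0,0,0,0]'
python3 -c "
from h import *
go(.491,-.346,.068,85.6)"
python3 -m inch '[0.1,0,0,0,0, 0.1,0,0,0,0, 0.1,0,0,0,0, 0.1,0,0,0,0, 0.1,0,0,0,0, 0.1,0,0,0,0]' 70
python3 -c "
from h import *
go(.491,-.346,.068,85.6)"
```

```text
t: 15.85
eef_pos: [0.4912, -0.3463, 0.0689]
tcp_rot: [-0.001, 0.733, 0.68, 0.0]
contact_force: [-0.5, -0.1, 0.7]
gripper_width: 0.0851
grasp_force: 0.0
t 15.85 pos [ 0.4912 -0.3463  0.0689] yaw 85.66 F [-0.5 -0.1  0.7] w 0.0851 | shift [ 0.03 -0.02  0.09] turn 0.06 | j [ 0.65  0.69 -0.16  1.99  0.23  0.48  0.25]
t: 16.45
eef_pos: [0.491, -0.3476, 0.0698]
tcp_rot: [0.0, 0.734, 0.679, -0.0]
contact_force: [-1.1, -0.8, 3.7]
gripper_width: 0.0252
grasp_force: 71.8
t 16.45 pos [ 0.491  -0.3476  0.0698] yaw 85.57 F [-1.1 -0.8  3.7] w 0.0252 | shift [ 0.16 -0.01  0.18] turn -0.03 | j [ 0.66  0.69 -0.16  1.99  0.23  0.48  0.25]
```

```bash
python3 -m inch '[0.1,0,0,-1,0, 0.1,0,0,-2,0, 0.1,0,0,-2.5,0, 0.1,0,0,-2.5,0, 0.1,0,0,-1,0, 0.1,0,0,0,0]'
python3 -c "
from h import *
go(.4734,-.0785,.145,85.7)"
```

```text
t: 17.05
eef_pos: [0.4918, -0.3477, 0.1606]
tcp_rot: [0.001, 0.734, 0.679, 0.0]
contact_force: [0.6, -0.5, -3.0]
gripper_width: 0.0253
grasp_force: 71.2
t 17.05 pos [ 0.4918 -0.3477  0.1606] yaw 85.6 F [ 0.6 -0.5 -3. ] w 0.0253 | shift [26.7  -3.91  1.52] turn -0.1 | j [ 0.69  0.56 -0.21  1.95  0.18  0.65  0.29]
```

```bash
python3 -m inch '[0.1,1.5,-0.2,0,0, 0.1,3.5,-0.5,0,0, 0.1,4,-0.6,0,0, 0.1,4,-0.6,0,0, 0.1,4,-0.6,0,0, 0.1,4,-0.6,0.2,0, 0.1,3.5,-0.5,0.5,0, 0.1,1.5,-0.2,0.8,0, 0.1,0.7,-0.1,0,0, 0.1,0,0,0,0, 0.1,0,0,0,0]'
python3 -c "
from h import *
go(.4734,-.0785,.115,85.7)
p,d=vision.capture('top'); cv2.imwrite('pics/p1.png',cv2.resize(p[200:380,300:440],(467,600)))
p,d=vision.capture('side'); cv2.imwrite('pics/p2.png',cv2.resize(p[220:380,200:380],(675,600)))"
```

```text
t: 18.15
eef_pos: [0.4725, -0.0789, 0.1441]
tcp_rot: [-0.0, 0.734, 0.679, -0.0]
contact_force: [0.6, -0.5, -3.4]
gripper_width: 0.0252
grasp_force: 70.9
t 18.15 pos [ 0.4725 -0.0789  0.1441] yaw 85.54 F [ 0.6 -0.5 -3.4] w 0.0252 | shift [0.05 0.09 2.91] turn -0.16 | j [ 0.21  0.46 -0.18  2.23  0.18  0.47 -0.2 ]
```

View pics/p2.png

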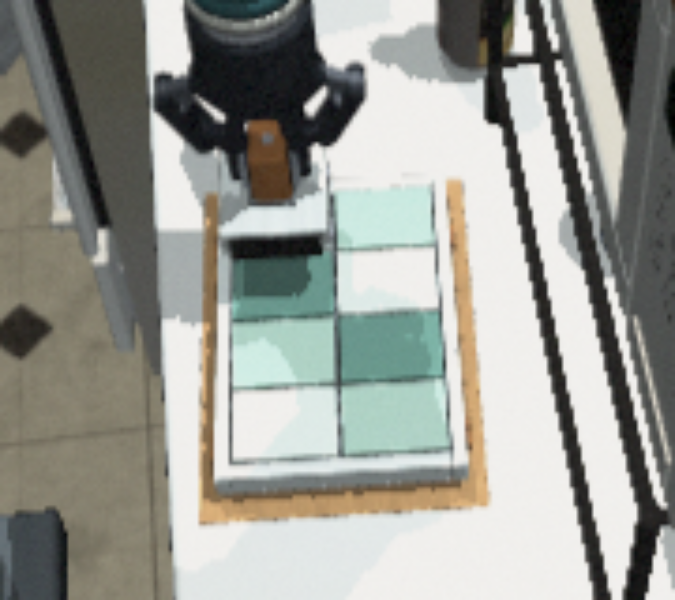

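The roller (deck at about (275, 205)) is over lane a on tiles a1 and a2, and lane b is visible to its right. I'll lower it and feel for the tiles.

```bash
python3 -m inch '[0.1,0,0.1,1,-0.1, 0.1,0,0,1.2,0, 0.1,0,0,0.6,0, 0.1,0,0,0.2,0, 0.1,0,0,0.2,0, 0.1,0,0,0.2,0, 0.1,0,0,0,0]'
python3 -c "
from h import *
go(.4734,-.0785,.105,85.7)"
```

```text
t: 18.95
eef_pos: [0.4738, -0.0781, 0.1102]
tcp_rot: [-0.0, 0.733, 0.68, -0.0]
contact_force: [1.2, -0.1, -3.5]
gripper_width: 0.025
grasp_force: 71.1
t 18.95 pos [ 0.4738 -0.0781  0.1102] yaw 85.7 F [ 1.2 -0.1 -3.5] w 0.025 | shift [-0.04 -0.03  0.52] turn 0.0 | j [ 0.19  0.52 -0.16  2.25  0.21  0.38 -0.22]
```

```bash
python3 -m inch '[0.1,0,0,0.15,0, 0.1,0,0,0.15,0, 0.1,0,0,0.15,0, 0.1,0,0,0,0]'
python3 -c "
from h import *
go(.4734,-.0785,.105,85.7)"
python3 -m inch '[0.1,0,0,0.15,0, 0.1,0,0,0,0]'
python3 -c "
from h import *
go(.4734,-.0785,.105,85.7)"
```

```text
t: 19.35
eef_pos: [0.4736, -0.0782, 0.1057]
tcp_rot: [-0.0, 0.733, 0.68, -0.0]
contact_force: [0.1, 0.3, -3.0]
gripper_width: 0.0253
grasp_force: 71.1
t 19.35 pos [ 0.4736 -0.0782  0.1057] yaw 85.7 F [ 0.1  0.3 -3. ] w 0.0253 | shift [-0.03 -0.02  0.07] turn -0.0 | j [ 0.18  0.53 -0.15  2.25  0.21  0.37 -0.22]
t: 19.55
eef_pos: [0.4736, -0.0782, 0.1042]
tcp_rot: [-0.0, 0.733, 0.68, -0.0]
contact_force: [-0.2, -0.1, -3.5]
gripper_width: 0.0253
grasp_force: 71.1
t 19.55 pos [ 0.4736 -0.0782  0.1042] yaw 85.7 F [-0.2 -0.1 -3.5] w 0.0253 | shift [-0.03 -0.02 -0.08] turn -0.0 | j [ 0.18  0.54 -0.15  2.25  0.21  0.37 -0.22]
```

```bash
python3 -m inch '[0.1,0,0,0.15,0, 0.1,0,0,0,0]'
python3 -m inch '[0.1,0,0,0.15,0, 0.1,0,0,0,0]'
python3 -m inch '[0.1,0,0,0.15,0, 0.1,0,0,0,0]'
```

```text
t: 19.75
eef_pos: [0.4738, -0.0782, 0.1027]
tcp_rot: [0.0, 0.733, 0.68, 0.0]
contact_force: [0.9, 0.2, -4.0]
gripper_width: 0.0252
grasp_force: 71.3
t: 19.95
eef_pos: [0.4738, -0.0782, 0.1015]
tcp_rot: [0.0, 0.733, 0.68, 0.0]
contact_force: [-0.4, -0.5, 1.5]
gripper_width: 0.0252
grasp_force: 72.0
t: 20.15
eef_pos: [0.4738, -0.0783, 0.1002]
tcp_rot: [0.0, 0.733, 0.68, 0.0]
contact_force: [-1.2, -0.4, 5.0]
gripper_width: 0.025
grasp_force: 72.5
```

```bash
python3 -m inch '[0.1,0,0,0.15,0, 0.1,0,0,0,0]'
python3 -m inch '[0.1,0,0,0.15,0, 0.1,0,0,0,0]'
python3 -m inch '[0.1,0,0,0.1,0, 0.1,0,0,0,0]'
```

```text
t: 20.35
eef_pos: [0.4738, -0.0782, 0.0992]
tcp_rot: [0.0, 0.733, 0.68, -0.0]
contact_force: [-2.1, 0.0, 12.0]
gripper_width: 0.0254
grasp_force: 73.3
t: 20.55
eef_pos: [0.4739, -0.078, 0.099]
tcp_rot: [0.001, 0.733, 0.68, -0.0]
contact_force: [-4.9, 1.3, 26.0]
gripper_width: 0.025
grasp_force: 75.1
t: 20.75
eef_pos: [0.4739, -0.078, 0.0988]
tcp_rot: [0.001, 0.733, 0.68, -0.0]
contact_force: [-7.0, 2.4, 33.9]
gripper_width: 0.0252
grasp_force: 76.3
```

```bash
python3 -m inch '[0.1,0,0,-0.18,0, 0.1,0,0,0,0]'
python3 -m inch '[0.1,-0.5,0,-0.02,0, 0.1,-0.5,0,-0.02,0]'
python3 -m inch '[0.1,-0.5,0,-0.02,0, 0.1,-0.5,0,-0.02,0]'
```

```text
t: 20.95
eef_pos: [0.4739, -0.0781, 0.0991]
tcp_rot: [0.001, 0.733, 0.68, 0.0]
contact_force: [-3.2, 1.1, 17.3]
gripper_width: 0.0253
grasp_force: 73.6
t: 21.15
eef_pos: [0.4732, -0.0876, 0.0995]
tcp_rot: [0.0, 0.733, 0.68, 0.0]
contact_force: [-4.7, 1.8, 17.1]
gripper_width: 0.0252
grasp_force: 73.6
t: 21.35
eef_pos: [0.4725, -0.0978, 0.0999]
tcp_rot: [0.0, 0.733, 0.68, 0.0]
contact_force: [-2.8, 1.4, 15.2]
gripper_width: 0.0252
grasp_force: 73.6
```

```bash
python3 -m inch '[0.1,-0.5,0,-0.01,0, 0.1,-0.5,0,-0.01,0]'
python3 -m inch '[0.1,-0.5,0,-0.01,0, 0.1,-0.5,0,-0.01,0]'
python3 -m inch '[0.1,-0.5,0,-0.01,0, 0.1,-0.5,0,-0.01,0]'
```

```text
t: 21.55
eef_pos: [0.472, -0.1062, 0.1002]
tcp_rot: [-0.0, 0.733, 0.681, 0.001]
contact_force: [-3.3, 5.0, 17.9]
gripper_width: 0.0254
grasp_force: 74.0
t: 21.75
eef_pos: [0.4713, -0.1175, 0.1005]
tcp_rot: [0.0, 0.733, 0.68, 0.0]
contact_force: [-3.8, 2.8, 20.9]
gripper_width: 0.025
grasp_force: 73.9
t: 21.95
eef_pos: [0.4706, -0.1276, 0.101]
tcp_rot: [0.001, 0.733, 0.68, 0.0]
contact_force: [-3.8, 3.5, 22.3]
gripper_width: 0.0252
grasp_force: 74.2
```

```bash
python3 -m inch '[0.1,-0.5,0,-0.035,0, 0.1,-0.5,0,-0.035,0, 0.1,-0.5,0,-0.025,0, 0.1,-0.5,0,-0.025,0]'
python3 -m inch '[0.1,-0.5,0,-0.02,0, 0.1,-0.5,0,-0.02,0]'
python3 -m inch '[0.1,-0.5,0,-0.02,0, 0.1,-0.5,0,-0.02,0]'
python3 -m inch '[0.1,-0.5,0,-0.02,0, 0.1,-0.5,0,-0.02,0]'
```

```text
t: 22.35
eef_pos: [0.4692, -0.1479, 0.1018]
tcp_rot: [0.001, 0.733, 0.681, 0.0]
contact_force: [-2.8, 2.4, 16.1]
gripper_width: 0.0255
grasp_force: 73.8
t: 22.55
eef_pos: [0.4686, -0.1572, 0.1022]
tcp_rot: [0.001, 0.733, 0.68, 0.001]
contact_force: [-2.3, 7.1, 17.2]
gripper_width: 0.0251
grasp_force: 73.9
t: 22.75
eef_pos: [0.468, -0.1672, 0.1025]
tcp_rot: [0.001, 0.733, 0.681, 0.001]
contact_force: [-2.6, 1.8, 15.6]
gripper_width: 0.025
grasp_force: 73.4
t: 22.95
eef_pos: [0.4673, -0.1778, 0.103]
tcp_rot: [0.001, 0.733, 0.68, 0.001]
contact_force: [-2.6, 1.7, 15.9]
gripper_width: 0.0252
grasp_force: 73.4
```

```bash
python3 -m inch '[0.1,-0.5,0,-0.02,0, 0.1,-0.3,0,-0.01,0, 0.1,0,0,0,0]'
python3 -m inch '[0.1,0,0,-0.5,0, 0.1,0,0,-1,0, 0.1,0,0,-1,0, 0.1,0,0,-1,0, 0.1,0,0,-0.5,0, 0.1,0,0,0,0]'
python3 - <<'E'
from h import *
go(.545,-.084,.135,85.7)
for n in("side","top"):
    d=np.load(n+"0.npy");P=cloud(n,d)
    for y in(-.3,-.25,-.2,-.15,-.1,-.05,0,.05):
        m=(d>0)&(P[...,2]>.06)&(P[...,2]<.5)&(abs(P[...,1]-y)<.025)&(P[...,0]>.56); print(n,y,m.sum(),P[m].min(0).round(3) if m.any() else '')
p,d=vision.capture('side');P=cloud('side',d);cv2.imwrite('pics/p3.png',cv2.resize(p[220:400,200:380],(600,600)))
for k,(lx,ly) in {k+str(i+1):(x,81-54*i) for k,x in(('a',-36),('b',36)) for i in range(4)}.items():
    a=np.radians(-4.35);w=np.array([.5054,-.133])+np.array([lx*np.cos(a)-ly*np.sin(a),lx*np.sin(a)+ly*np.cos(a)])/1000
    m=(d>0)&(np.hypot(P[...,0]-w[0],P[...,1]-w[1])<.014)&(P[...,2]<.06); print(k,m.sum(),w.round(3),np.median(P[m][:,2]).round(4) if m.any() else '')
E
```

```text
t: 23.25
eef_pos: [0.4667, -0.1867, 0.1034]
tcp_rot: [0.001, 0.733, 0.68, 0.0]
contact_force: [-2.9, -0.3, 14.9]
gripper_width: 0.0249
grasp_force: 73.5
t: 23.85
eef_pos: [0.4662, -0.1861, 0.1426]
tcp_rot: [0.001, 0.733, 0.68, 0.0]
contact_force: [0.3, 0.1, -3.1]
gripper_width: 0.0251
grasp_force: 71.0
t 23.85 pos [ 0.4662 -0.1861  0.1426] yaw 85.69 F [ 0.3  0.1 -3.1] w 0.0251 | shift [10.77  7.09  0.77] turn -0.01 | j [ 0.45  0.49 -0.22  2.18  0.22  0.49 -0.  ]
side -0.3 687 [ 0.636 -0.325  0.07 ]
side -0.25 398 [ 0.636 -0.275  0.069]
side -0.2 734 [ 0.636 -0.225  0.068]
side -0.15 665 [ 0.636 -0.175  0.071]
side -0.1 605 [ 0.635 -0.125  0.068]
side -0.05 562 [ 0.636 -0.075  0.069]
side 0 926 [ 0.636 -0.025  0.071]
side 0.05 531 [0.635 0.025 0.064]
top -0.3 811 [ 0.635 -0.325  0.066]
top -0.25 818 [ 0.635 -0.275  0.066]
top -0.2 792 [ 0.636 -0.225  0.068]
top -0.15 773 [ 0.635 -0.175  0.064]
top -0.1 814 [ 0.635 -0.125  0.068]
top -0.05 801 [ 0.635 -0.075  0.066]
top 0 832 [ 0.636 -0.025  0.065]
top 0.05 543 [0.634 0.025 0.063]
a1 0 [ 0.476 -0.05 ] 
a2 0 [ 0.472 -0.103] 
a3 0 [ 0.467 -0.157] 
a4 89 [ 0.463 -0.211] 0.0359
b1 55 [ 0.547 -0.055] 0.032
b2 74 [ 0.543 -0.109] 0.0348
b3 83 [ 0.539 -0.163] 0.0364
b4 92 [ 0.535 -0.216] 0.0389
```

```bash
python3 -m inch '[0.1,1,0.7,0,0, 0.1,2.5,1.7,0,0, 0.1,3,2,0,0, 0.1,2.8,1.8,0,0, 0.1,1.2,0.7,0,0, 0.1,0.27,0.19,0,0, 0.1,0,0,0,0, 0.1,0,0,0,0]'
python3 -c "
from h import *
go(.545,-.084,.1055,85.7)"
```

```text
t: 24.7
eef_pos: [0.5428, -0.0854, 0.1412]
tcp_rot: [-0.0, 0.734, 0.679, -0.001]
contact_force: [-0.2, 0.1, -3.3]
gripper_width: 0.0252
grasp_force: 71.1
t 24.7 pos [ 0.5428 -0.0854  0.1412] yaw 85.58 F [-0.2  0.1 -3.3] w 0.0252 | shift [0.16 0.21 3.57] turn -0.12 | j [ 0.22  0.53 -0.2   2.08  0.2   0.55 -0.2 ]
```

```bash
python3 -m inch '[0.1,0.15,0.2,1,-0.1, 0.1,0,0,1.4,0, 0.1,0,0,0.8,0, 0.1,0,0,0.35,0, 0.1,0,0,0,0, 0.1,0,0,0.2,0, 0.1,0,0,0.2,0, 0.1,0,0,0,0]'
python3 -c "
from h import *
go(.545,-.084,.0975,85.7)"
```

```text
t: 25.5
eef_pos: [0.5468, -0.0824, 0.1023]
tcp_rot: [0.0, 0.733, 0.681, 0.0]
contact_force: [-0.2, -0.1, -3.2]
gripper_width: 0.0252
grasp_force: 71.3
t 25.5 pos [ 0.5468 -0.0824  0.1023] yaw 85.8 F [-0.2 -0.1 -3.2] w 0.0252 | shift [-0.17 -0.17  0.48] turn 0.1 | j [ 0.2   0.6  -0.18  2.09  0.22  0.47 -0.22]
```

```bash
python3 -m inch '[0.1,-0.17,-0.17,0,0.1, 0.1,0,0,0.12,0, 0.1,0,0,0.12,0, 0.1,0,0,0,0]'
python3 -m inch '[0.1,0,0,0.12,0, 0.1,0,0,0,0]'
python3 -m inch '[0.1,0,0,0.1,0, 0.1,0,0,0,0]'
```

```text
t: 25.9
eef_pos: [0.5447, -0.0843, 0.1003]
tcp_rot: [0.0, 0.733, 0.68, -0.0]
contact_force: [-2.0, -0.1, 4.4]
gripper_width: 0.025
grasp_force: 72.1
t: 26.1
eef_pos: [0.5446, -0.0841, 0.0995]
tcp_rot: [0.0, 0.733, 0.68, -0.0]
contact_force: [-2.4, 0.2, 7.8]
gripper_width: 0.0256
grasp_force: 72.7
t: 26.3
eef_pos: [0.5447, -0.084, 0.0993]
tcp_rot: [0.0, 0.733, 0.68, -0.0]
contact_force: [-4.0, 0.3, 15.9]
gripper_width: 0.025
grasp_force: 73.7
```

```bash
python3 -m inch '[0.1,0,0,0.05,0, 0.1,0,0,0,0]'
python3 -m inch '[0.1,-0.5,0,-0.02,0, 0.1,-0.5,0,-0.02,0, 0.1,-0.5,0,-0.015,0, 0.1,-0.5,0,-0.015,0]'
python3 -m inch '[0.1,-0.5,0,-0.015,0, 0.1,-0.5,0,-0.015,0]'
python3 -m inch '[0.1,-0.5,0,-0.02,0, 0.1,-0.5,0,-0.02,0]'
```

```text
t: 26.5
eef_pos: [0.5447, -0.084, 0.0993]
tcp_rot: [0.0, 0.733, 0.68, -0.0]
contact_force: [-5.0, 0.5, 19.0]
gripper_width: 0.0251
grasp_force: 74.1
t: 26.9
eef_pos: [0.5434, -0.1029, 0.0999]
tcp_rot: [0.0, 0.733, 0.68, 0.0]
contact_force: [-4.3, 2.9, 18.6]
gripper_width: 0.025
grasp_force: 73.9
t: 27.1
eef_pos: [0.5429, -0.1115, 0.1003]
tcp_rot: [-0.0, 0.733, 0.681, 0.001]
contact_force: [-4.5, 4.9, 17.8]
gripper_width: 0.0253
grasp_force: 73.8
t: 27.3
eef_pos: [0.5422, -0.1229, 0.1006]
tcp_rot: [0.0, 0.733, 0.681, 0.0]
contact_force: [-4.1, 3.0, 18.2]
gripper_width: 0.0252
grasp_force: 73.7
```

```bash
python3 -m inch '[0.1,-0.5,0,-0.02,0, 0.1,-0.5,0,-0.02,0, 0.1,-0.5,0,-0.02,0, 0.1,-0.5,0,-0.02,0]'
python3 -m inch '[0.1,-0.5,0,-0.02,0, 0.1,-0.5,0,-0.02,0]'
python3 -m inch '[0.1,-0.5,0,-0.02,0, 0.1,-0.5,0,-0.02,0]'
python3 -m inch '[0.1,-0.5,0,-0.02,0, 0.1,-0.5,0,-0.02,0, 0.1,-0.5,0,-0.02,0, 0.1,-0.4,0,-0.02,0, 0.1,0,0,0,0]'
```

```text
t: 27.7
eef_pos: [0.5408, -0.1433, 0.1015]
tcp_rot: [0.0, 0.733, 0.681, 0.0]
contact_force: [-4.5, 2.1, 17.5]
gripper_width: 0.0251
grasp_force: 73.8
t: 27.9
eef_pos: [0.5401, -0.1534, 0.1019]
tcp_rot: [0.001, 0.733, 0.681, 0.0]
contact_force: [-4.2, 1.9, 17.2]
gripper_width: 0.0251
grasp_force: 73.7
t: 28.1
eef_pos: [0.5395, -0.1629, 0.1023]
tcp_rot: [0.0, 0.733, 0.68, 0.001]
contact_force: [-3.8, 5.6, 17.2]
gripper_width: 0.0254
grasp_force: 73.9
t: 28.6
eef_pos: [0.5382, -0.1835, 0.1031]
tcp_rot: [0.001, 0.733, 0.68, 0.0]
contact_force: [-3.4, 0.2, 14.9]
gripper_width: 0.0252
grasp_force: 73.5
```

```bash
python3 -m inch '[0.1,-0.5,0,-0.02,0, 0.1,-0.3,0,-0.01,0, 0.1,0,0,0,0]'
python3 -m inch '[0.1,0,0,-0.5,0, 0.1,0,0,-1,0, 0.1,0,0,-1,0, 0.1,0,0,-1,0, 0.1,0,0,-0.5,0, 0.1,0,0,0,0]'
python3 -c "
from h import *
go(.491,-.344,.14,85.6)"
```

```text
t: 28.9
eef_pos: [0.5377, -0.1913, 0.1034]
tcp_rot: [0.001, 0.733, 0.68, 0.0]
contact_force: [-3.0, 0.7, 15.1]
gripper_width: 0.0251
grasp_force: 73.5
t: 29.5
eef_pos: [0.5373, -0.1909, 0.1422]
tcp_rot: [0.001, 0.733, 0.68, 0.001]
contact_force: [0.5, 0.5, -3.5]
gripper_width: 0.025
grasp_force: 71.0
t 29.5 pos [ 0.5373 -0.1909  0.1422] yaw 85.69 F [ 0.5  0.5 -3.5] w 0.025 | shift [-15.61  -3.46   0.22] turn 0.09 | j [ 0.43  0.55 -0.23  2.03  0.22  0.58 -0.03]
```

```bash
python3 -m inch '[0.1,-1,-0.3,0,0, 0.1,-2.5,-0.6,0,0, 0.1,-3.5,-0.75,0,0, 0.1,-3.5,-0.75,0,0, 0.1,-3,-0.6,0,0, 0.1,-1.5,-0.4,0,0, 0.1,-0.6,-0.06,0,0, 0.1,0,0,0,0, 0.1,0,0,0,0, 0.1,0,0,0,0]'
python3 - <<'E'
from h import *
go(.491,-.344,.0700,85.6)
for n in("side","top"):
    p,d=vision.capture(n);P=cloud(n,d);P0=cloud(n,np.load(n+'0.npy'));cv2.imwrite(f'pics/e_{n}.png',p)
    a=np.radians(-4.35)
    def zz(lx,ly):
        w=np.array([.5054,-.133])+np.array([lx*np.cos(a)-ly*np.sin(a),lx*np.sin(a)+ly*np.cos(a)])/1000
        o=[]
        for Q in(P0,P):
            m=(Q[...,2]>.01)&(abs(Q[...,0]-w[0])<.02)&(abs(Q[...,1]-w[1])<.016)&(Q[...,2]<.06); o.append(round(float(np.mean(Q[m][:,2]))*1000,2) if m.sum()>9 else None)
        return o
    for k,x in(('a',-36),('b',36)):
        print(n,k,[zz(x,81-54*i) for i in range(4)])
E
```

```text
t: 30.5
eef_pos: [0.4915, -0.3413, 0.1412]
tcp_rot: [-0.0, 0.732, 0.681, 0.001]
contact_force: [-0.3, -0.1, -3.7]
gripper_width: 0.0254
grasp_force: 70.9
t 30.5 pos [ 0.4915 -0.3413  0.1412] yaw 85.89 F [-0.3 -0.1 -3.7] w 0.0254 | shift [-0.28 -0.03  7.12] turn 0.29 | j [ 0.71  0.58 -0.24  1.97  0.23  0.62  0.24]
side a [[32.65, None], [35.23, None], [36.94, None], [38.77, None]]
side b [[32.56, 31.31], [34.29, 32.3], [36.62, 33.93], [38.26, 36.11]]
top a [[30.88, 29.62], [33.37, 30.64], [35.0, 32.47], [37.19, 34.89]]
top b [[30.71, 30.24], [32.76, 30.47], [34.82, 32.36], [36.83, 34.83]]
```

The tiles have sunk 2–2.7 mm, except a1 and b1, which only went about 1 mm. With the slope, the front roll carried the load and the rear roll only brushed the first tiles. I'll make a second pass on each lane, starting with the front roll on tile 1.

```bash
python3 -m inch '[0.1,1.5,0.3,0,0, 0.1,3.5,0.9,0,0, 0.1,4.5,1.2,0,0, 0.1,4.5,1.2,0,0, 0.1,4.5,1.2,0,0, 0.1,4.5,1.2,0,0, 0.1,3.5,0.9,0,0, 0.1,1.8,0.4,0,0, 0.1,0.5,0.1,0,0.2, 0.1,0,0,0,0, 0.1,0,0,0,0, 0.1,0,0,0,0]'
python3 -c "
from h import *
go(.5481,-.046,.1005,85.7)"
```

```text
t: 31.8
eef_pos: [0.585, -0.0644, 0.141]
tcp_rot: [0.0, 0.735, 0.678, -0.001]
contact_force: [-0.0, -0.4, -3.0]
gripper_width: 0.0253
grasp_force: 71.0
t 31.8 pos [ 0.585  -0.0644  0.141 ] yaw 85.31 F [-0.  -0.4 -3. ] w 0.0253 | shift [ 1.53 -3.83  4.05] turn -0.39 | j [ 0.18  0.57 -0.21  1.99  0.2   0.6  -0.25]
```

```bash
python3 -m inch '[0.1,0,-1,0,0, 0.1,0.7,-1.8,0,0, 0.1,0.6,-0.8,0,-0.3, 0.1,0.2,-0.2,1,0, 0.1,0,0,1.5,0, 0.1,0,0,1,0, 0.1,0,0,0.3,0, 0.1,0,0,0,0, 0.1,0,0,0,0]'
python3 -c "
from h import *
go(.5481,-.046,.0975,85.7)"
```

```text
t: 32.7
eef_pos: [0.5496, -0.0442, 0.1033]
tcp_rot: [0.0, 0.733, 0.681, 0.0]
contact_force: [-0.1, 0.4, -3.0]
gripper_width: 0.025
grasp_force: 71.0
t 32.7 pos [ 0.5496 -0.0442  0.1033] yaw 85.79 F [-0.1  0.4 -3. ] w 0.025 | shift [-0.19 -0.14  0.58] turn 0.09 | j [ 0.14  0.59 -0.19  2.09  0.23  0.47 -0.3 ]
```

```bash
python3 -m inch '[0.1,-0.1,-0.14,0,0, 0.1,0,0,0.15,0, 0.1,0,0,0.15,0, 0.1,0,0,0.12,0, 0.1,0,0,0,0]'
python3 -m inch '[0.1,0,0,0.12,0, 0.1,0,0,0,0]'
python3 -m inch '[0.1,0,0,0.1,0, 0.1,0,0,0,0]'
```

```text
t: 33.2
eef_pos: [0.5478, -0.045, 0.0993]
tcp_rot: [0.0, 0.733, 0.681, 0.0]
contact_force: [-0.6, 0.6, -0.4]
gripper_width: 0.0248
grasp_force: 71.8
t: 33.4
eef_pos: [0.5478, -0.0451, 0.0981]
tcp_rot: [0.0, 0.733, 0.681, 0.0]
contact_force: [-1.6, 0.0, 3.2]
gripper_width: 0.0249
grasp_force: 71.9
t: 33.6
eef_pos: [0.5478, -0.045, 0.0978]
tcp_rot: [0.0, 0.733, 0.681, -0.0]
contact_force: [-2.9, 0.3, 8.4]
gripper_width: 0.0249
grasp_force: 73.0
```

```bash
python3 -m inch '[0.1,0,0,0.13,0, 0.1,0,0,0,0]'
python3 -m inch '[0.1,-0.5,0,-0.02,0, 0.1,-0.5,0,-0.02,0, 0.1,-0.5,0,-0.02,0]'
python3 -m inch '[0.1,-0.6,0,-0.024,0, 0.1,-0.6,0,-0.024,0, 0.1,-0.6,0,-0.024,0, 0.1,-0.6,0,-0.024,0]'
python3 -m inch '[0.1,-0.6,0,-0.024,0, 0.1,-0.6,0,-0.024,0, 0.1,-0.6,0,-0.024,0, 0.1,-0.6,0,-0.024,0]'
```

```text
t: 33.8
eef_pos: [0.5479, -0.0449, 0.0975]
tcp_rot: [0.0, 0.733, 0.681, -0.0]
contact_force: [-4.3, 1.0, 18.0]
gripper_width: 0.0252
grasp_force: 74.0
t: 34.1
eef_pos: [0.5469, -0.0592, 0.098]
tcp_rot: [0.0, 0.732, 0.681, 0.0]
contact_force: [-4.5, 3.1, 16.1]
gripper_width: 0.0252
grasp_force: 73.7
t: 34.5
eef_pos: [0.5453, -0.0831, 0.0991]
tcp_rot: [0.0, 0.732, 0.681, 0.0]
contact_force: [-4.2, 1.5, 17.3]
gripper_width: 0.0254
grasp_force: 73.7
t: 34.9
eef_pos: [0.5437, -0.1073, 0.1]
tcp_rot: [0.001, 0.732, 0.681, 0.0]
contact_force: [-3.6, 2.4, 16.0]
gripper_width: 0.0253
grasp_force: 73.7
```

```bash
python3 -m inch '[0.1,-0.6,0,-0.02,0, 0.1,-0.6,0,-0.02,0, 0.1,-0.6,0,-0.024,0, 0.1,-0.6,0,-0.024,0, 0.1,-0.6,0,-0.024,0, 0.1,-0.6,0,-0.024,0]'
python3 -m inch '[0.1,-0.6,0,-0.022,0, 0.1,-0.6,0,-0.022,0, 0.1,-0.6,0,-0.024,0, 0.1,-0.6,0,-0.024,0]'
python3 -m inch '[0.1,-0.6,0,-0.022,0, 0.1,-0.6,0,-0.022,0, 0.1,-0.6,0,-0.022,0, 0.1,-0.6,0,-0.022,0, 0.1,0,0,0,0]'
python3 -m inch '[0.1,0,0,-0.5,0, 0.1,0,0,-1,0, 0.1,0,0,-1,0, 0.1,0,0,-1,0, 0.1,0,0,-0.5,0, 0.1,0,0,0,0]'
python3 -c "
from h import *
go(.4763,-.0406,.14,85.7)"
```

```text
t: 35.5
eef_pos: [0.5413, -0.1433, 0.1015]
tcp_rot: [0.001, 0.732, 0.681, 0.001]
contact_force: [-3.9, 2.2, 16.9]
gripper_width: 0.0253
grasp_force: 73.7
t: 35.9
eef_pos: [0.5398, -0.1676, 0.1023]
tcp_rot: [0.001, 0.732, 0.681, 0.001]
contact_force: [-3.7, 1.9, 15.4]
gripper_width: 0.0254
grasp_force: 73.5
t: 36.4
eef_pos: [0.5381, -0.193, 0.1034]
tcp_rot: [0.002, 0.733, 0.681, 0.0]
contact_force: [-2.9, 0.9, 15.7]
gripper_width: 0.025
grasp_force: 73.6
t: 37.0
eef_pos: [0.5375, -0.1918, 0.1422]
tcp_rot: [0.001, 0.733, 0.681, 0.001]
contact_force: [0.1, -0.3, -3.6]
gripper_width: 0.0253
grasp_force: 71.0
t 37.0 pos [ 0.5375 -0.1918  0.1422] yaw 85.79 F [ 0.1 -0.3 -3.6] w 0.0253 | shift [14.63 -7.21  0.2 ] turn 0.09 | j [ 0.44  0.55 -0.24  2.03  0.23  0.58 -0.04]
```

```bash
python3 -m inch '[0.1,1.2,-0.6,0,0, 0.1,3,-1.5,0,0, 0.1,4,-2,0,0, 0.1,3.5,-1.7,0,0, 0.1,2,-1,0,0, 0.1,0.9,-0.4,0,0, 0.1,0,0,1,0, 0.1,0,0,1.6,0, 0.1,0,0,1,0, 0.1,0,0,0.3,0, 0.1,0,0,0,0, 0.1,0,0,0,0]'
python3 -c "
from h import *
go(.4763,-.0406,.0975,85.7)"
```

```text
t: 38.2
eef_pos: [0.4762, -0.0412, 0.1022]
tcp_rot: [0.0, 0.733, 0.68, 0.0]
contact_force: [1.2, -0.1, -2.6]
gripper_width: 0.0249
grasp_force: 71.0
t 38.2 pos [ 0.4762 -0.0412  0.1022] yaw 85.74 F [ 1.2 -0.1 -2.6] w 0.0249 | shift [0.06 0.01 0.47] turn 0.04 | j [ 0.13  0.54 -0.18  2.25  0.27  0.37 -0.35]
```

```bash
python3 -m inch '[0.1,0,0,0.15,0, 0.1,0,0,0.15,0, 0.1,0,0,0.12,0, 0.1,0,0,0,0]'
python3 -m inch '[0.1,0,0,0.12,0, 0.1,0,0,0,0]'
python3 -m inch '[0.1,0,0,0.1,0, 0.1,0,0,0,0]'
```

```text
t: 38.6
eef_pos: [0.4761, -0.0408, 0.0984]
tcp_rot: [0.0, 0.733, 0.681, 0.0]
contact_force: [0.0, 0.1, 0.6]
gripper_width: 0.0254
grasp_force: 72.0
t: 38.8
eef_pos: [0.4762, -0.0407, 0.0977]
tcp_rot: [0.0, 0.733, 0.681, 0.0]
contact_force: [-1.6, 0.2, 9.9]
gripper_width: 0.025
grasp_force: 73.0
t: 39.0
eef_pos: [0.4762, -0.0407, 0.0975]
tcp_rot: [0.001, 0.733, 0.681, 0.0]
contact_force: [-3.8, 1.5, 18.2]
gripper_width: 0.0248
grasp_force: 74.2
```

```bash
python3 -m inch '[0.1,-0.5,0,-0.02,0, 0.1,-0.5,0,-0.02,0, 0.1,-0.5,0,-0.02,0]'
python3 -m inch '[0.1,-0.6,0,-0.022,0, 0.1,-0.6,0,-0.022,0, 0.1,-0.6,0,-0.024,0, 0.1,-0.6,0,-0.024,0]'
python3 -m inch '[0.1,-0.6,0,-0.022,0, 0.1,-0.6,0,-0.022,0, 0.1,-0.6,0,-0.024,0, 0.1,-0.6,0,-0.024,0]'
python3 -m inch '[0.1,-0.6,0,-0.022,0, 0.1,-0.6,0,-0.022,0, 0.1,-0.6,0,-0.022,0, 0.1,-0.6,0,-0.024,0]'
```

```text
t: 39.3
eef_pos: [0.4752, -0.0552, 0.098]
tcp_rot: [0.001, 0.732, 0.681, 0.0]
contact_force: [-3.5, 2.4, 17.7]
gripper_width: 0.0257
grasp_force: 73.7
t: 39.7
eef_pos: [0.4736, -0.0791, 0.0992]
tcp_rot: [0.001, 0.732, 0.681, 0.001]
contact_force: [-3.3, 2.7, 19.0]
gripper_width: 0.0254
grasp_force: 73.8
t: 40.1
eef_pos: [0.472, -0.1033, 0.1]
tcp_rot: [0.001, 0.732, 0.681, 0.001]
contact_force: [-3.0, 1.7, 15.2]
gripper_width: 0.0254
grasp_force: 73.7
t: 40.5
eef_pos: [0.4705, -0.1272, 0.1011]
tcp_rot: [0.001, 0.732, 0.681, 0.001]
contact_force: [-3.1, 2.6, 18.5]
gripper_width: 0.0253
grasp_force: 73.7
```

Continue to y ≈ −0.188, then lift and go to the parking spot.

```bash
python3 -m inch '[0.1,-0.6,0,-0.024,0, 0.1,-0.6,0,-0.024,0, 0.1,-0.6,0,-0.024,0, 0.1,-0.6,0,-0.024,0, 0.1,-0.6,0,-0.022,0]'
python3 -m inch '[0.1,-0.6,0,-0.022,0, 0.1,-0.6,0,-0.022,0, 0.1,-0.6,0,-0.022,0, 0.1,-0.6,0,-0.022,0, 0.1,-0.6,0,-0.022,0, 0.1,0,0,0,0]'
python3 -m inch '[0.1,0,0,-0.5,0, 0.1,0,0,-1,0, 0.1,0,0,-1,0, 0.1,0,0,-1,0, 0.1,0,0,-0.5,0, 0.1,0,0,0,0]'
python3 -c "
from h import *
go(.491,-.346,.14,85.7)"
```

```text
t: 41.0
eef_pos: [0.4684, -0.1574, 0.1021]
tcp_rot: [0.001, 0.732, 0.681, 0.001]
contact_force: [-2.5, 1.9, 15.2]
gripper_width: 0.0253
grasp_force: 73.6
t: 41.6
eef_pos: [0.4664, -0.1886, 0.1035]
tcp_rot: [0.002, 0.733, 0.681, 0.0]
contact_force: [-2.3, -0.7, 16.2]
gripper_width: 0.0259
grasp_force: 73.6
t: 42.2
eef_pos: [0.4655, -0.1875, 0.1423]
tcp_rot: [0.001, 0.733, 0.681, 0.0]
contact_force: [-0.6, 0.3, -3.3]
gripper_width: 0.0249
grasp_force: 71.0
t 42.2 pos [ 0.4655 -0.1875  0.1423] yaw 85.79 F [-0.6  0.3 -3.3] w 0.0249 | shift [-15.62   3.71   0.24] turn 0.09 | j [ 0.5   0.49 -0.27  2.18  0.27  0.5  -0.05]
```

```bash
python3 -m inch '[0.1,-1,0.2,0,0, 0.1,-2.5,0.6,0,0, 0.1,-3.5,0.85,0,0, 0.1,-3.5,0.85,0,0, 0.1,-3,0.7,0,0, 0.1,-1.5,0.4,0,0, 0.1,-0.6,0.1,0,0, 0.1,0,0,0,0, 0.1,0,0,0,0, 0.1,0,0,0,0]'
python3 - <<'E'
from h import *
go(.491,-.344,.0700,85.6)
for n in("top","side"):
    p,d=vision.capture(n);P=cloud(n,d);P0=cloud(n,np.load(n+'0.npy'));cv2.imwrite(f'pics/f_{n}.png',p)
    a=np.radians(-4.35)
    def zz(lx,ly,hx=.02,hy=.016):
        w=np.array([.5054,-.133])+np.array([lx*np.cos(a)-ly*np.sin(a),lx*np.sin(a)+ly*np.cos(a)])/1000
        o=[]
        for Q in(P0,P):
            m=(Q[...,2]>.01)&(abs(Q[...,0]-w[0])<hx)&(abs(Q[...,1]-w[1])<hy)&(Q[...,2]<.06); o.append(round(float(np.mean(Q[m][:,2]))*1000,2) if m.sum()>9 else None)
        return o
    for k,x in(('a',-36),('b',36)): print(n,k,[zz(x,81-54*i) for i in range(4)])
    for x in(-77,77): print(n,'trim',[zz(x,81-54*i,.003,.016) for i in range(4)])
E
```

```text
t: 43.2
eef_pos: [0.4905, -0.3433, 0.1413]
tcp_rot: [-0.001, 0.732, 0.682, 0.0]
contact_force: [-0.1, 0.8, -4.2]
gripper_width: 0.0255
grasp_force: 71.1
t 43.2 pos [ 0.4905 -0.3433  0.1413] yaw 85.96 F [-0.1  0.8 -4.2] w 0.0255 | shift [-0.08  0.07  7.13] turn 0.36 | j [ 0.74  0.59 -0.29  1.97  0.27  0.63  0.21]
top a [[30.88, 28.57], [33.37, 30.28], [35.0, 32.54], [37.19, 34.73]]
top b [[30.71, 28.4], [32.76, 30.67], [34.82, 32.01], [36.83, 34.23]]
top trim [[28.5, 27.0], [30.82, 30.51], [33.53, 32.26], [34.89, 34.36]]
top trim [[28.91, 29.0], [29.49, 30.4], [33.42, 32.53], [34.75, 34.85]]
side a [[32.65, None], [35.23, None], [36.94, None], [38.77, None]]
side b [[32.56, 30.11], [34.29, 31.94], [36.62, 34.29], [38.26, 36.35]]
side trim [[29.55, None], [31.72, None], [33.69, 33.66], [35.38, 35.56]]
side trim [[30.01, 30.4], [31.84, 32.03], [34.3, 34.49], [35.68, 35.65]]
```

All tiles now follow the trim with an even slope, so they are flush. I'll set the roller down.

```bash
python3 -m inch '[0.1,0,0,1,-0.3, 0.1,0,0,2,0, 0.1,0,0,2,0, 0.1,0,0,1.2,0, 0.1,0,0,0.5,0, 0.1,0,0,0.2,0, 0.1,0,0,0.15,0, 0.1,0,0,0,0]'
python3 -m inch '[0.1,0,0,0.12,0, 0.1,0,0,0,0]'
```

```text
t: 44.1
eef_pos: [0.4909, -0.3459, 0.0714]
tcp_rot: [0.001, 0.731, 0.683, 0.0]
contact_force: [-0.7, 0.2, -2.7]
gripper_width: 0.0251
grasp_force: 71.0
t: 44.3
eef_pos: [0.4907, -0.3458, 0.0701]
tcp_rot: [0.0, 0.731, 0.683, 0.0]
contact_force: [-0.4, -0.1, -3.9]
gripper_width: 0.0251
grasp_force: 71.0
```

```bash
python3 -m inch '[0.1,0,0,0.08,0, 0.1,0,0,0,0]'
python3 -m inch '[0.1,0,0,0.06,0, 0.1,0,0,0,0]'
```

```text
t: 44.5
eef_pos: [0.4906, -0.3459, 0.0698]
tcp_rot: [0.0, 0.731, 0.683, -0.0]
contact_force: [-0.3, -0.3, 3.6]
gripper_width: 0.0256
grasp_force: 72.0
t: 44.7
eef_pos: [0.4906, -0.346, 0.0697]
tcp_rot: [0.0, 0.731, 0.683, -0.0]
contact_force: [-2.6, 0.8, 8.1]
gripper_width: 0.0254
grasp_force: 72.9
```

```bash
python3 -m inch '[0.1,0,0,-0.08,0, 0.4,0,0,0,0, 1,0,0,0,0, 1,0,0,0,0, 1,0,0,0,0, 1,0,0,0,0, 1,0,0,-1,0, 1,0,0,-2,0, 1,0,0,-3,0, 1,0,0,-4,0, 1,0,0,-4,0]'
python3 -m inch '[1,0,0,-3,0, 1,0,0,-3,0, 1,0,0,-2,0, 1,0,0,0,0, 1,0,0,0,0]'
python3 - <<'E'
from h import *
p,d=vision.capture('side');P=cloud('side',d)
m=(d>0)&(abs(P[...,0]-.49)<.045)&(P[...,1]<-.28)&(P[...,1]>-.42)&(P[...,2]>.03)&(P[...,2]<.055)
q=P[m]; c=q.mean(0); print(len(q),c,np.linalg.lstsq(np.c_[q[:,:2]-c[:2],np.ones(len(q))],q[:,2],rcond=None)[0])
cv2.imwrite('pics/end.png',cv2.resize(p[230:480,200:400],(480,600)))
E
```

```text
t: 45.8
eef_pos: [0.4901, -0.3453, 0.2108]
tcp_rot: [-0.0, 0.731, 0.683, -0.0]
contact_force: [1.4, -0.4, 0.2]
gripper_width: 0.0855
grasp_force: 0.0
t: 46.3
eef_pos: [0.4902, -0.3456, 0.2895]
tcp_rot: [0.0, 0.731, 0.683, -0.0]
contact_force: [-0.4, 0.1, -1.1]
gripper_width: 0.0855
grasp_force: 0.0
824 [ 0.49149972 -0.34831433  0.04388732] [-0.0005048   0.00319323  0.04388732]
```

View pics/end.png

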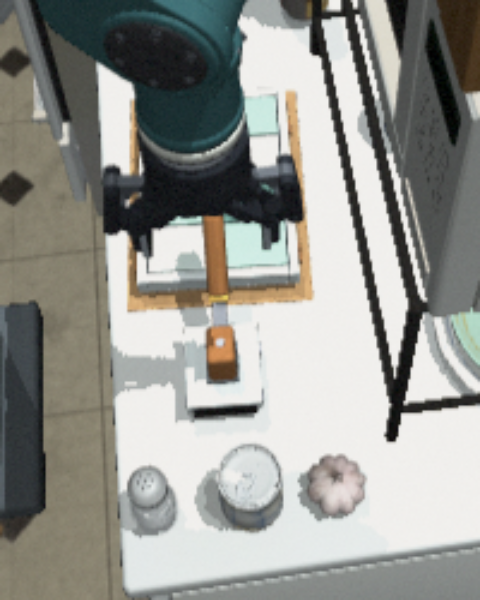

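The roller stands level on its rolls at (222, 370), off the panel, and the salt, tin and garlic are where they were. I'll hand the job in.

```bash
python3 -c "
from cell import job_done
print(job_done())"
```

```text
the job is handed in; nothing more can be done
None
```

The job is handed in: by the depth images all eight tiles are flush with the trim after two rolling passes per lane (20–25 N rolling, up to about 37 N at first touch-down), and the roller stands released on its rolls on the worktop, off the panel.

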